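# Open the fan filter of the microscope's light source

### The arm

A 6-joint arm with a two-finger parallel gripper is mounted at the origin on the work surface. World frame = base frame: x ahead of the robot, y to its left, z up, the work surface at z = 0. Lengths are in m, angles in rad, forces in N, time in s.
With the tool pointing down it reaches from about 0.3 to 0.775 m from the base axis. Payload 14.6 kg.
Tool frame: the origin (TCP) lies at the very end of the fingers, on their centre line; the grasp point (between the pads) lies 19 mm behind it; z points along the fingers, y is the line along which they close (so a half turn about z gives the same grasp; the last joint's range is limited). The gripper opens to 94 mm and grips with 3 to 60 N. Pads are 16 mm wide; open, the fingers measure 119 mm over their backs; the gripper's body (75 mm by 177 mm) begins 78 mm behind the grasp point.
Start: joints at [1.13, 0.3, 1.521, -0, 1.321, -0.067], TCP at [0.201, 0.512, 0.205] pointing down, gripper open.
Joint ranges: [-3.03, 3.03], [-0.79, 2.21], [0.23, 2.52], [-1.04, 4.18], [0, 3.07], [-2.55, 2.55]. Speed limits (rad/s): [2.22, 2.22, 2.57, 3.14, 3.14, 3.14].

### API

Orientations are given as [roll, pitch, yaw] about the fixed x, y, z axes, in that order (R = Rz(yaw) Ry(pitch) Rx(roll)).
In Python, from station import ctrl gives the robot as it stands.
- The arm moves only by the tool move_arm, never from a script. Its argument "increments" is a list of rows, each a list of 7 numbers: the opening, from 0 (shut) to 1 (fully open), then the shift along the tool's x, y, z in units of 50 mm (1.0 is 50 mm), then the turn, a rotation vector about the tool's x, y, z in rad. In form: [[claw, tx, ty, tz, rx, ry, rz], ...]. A call has 1 to 20 rows; each row shifts and turns the commanded pose from where the row before left it, along the tool's axes as they then stand; what a row does not reach is not made up. A row lasts 1/10 s, in which the tool goes at most 50 mm and 8.59 degrees, less where a joint would pass 70% of its speed; a pose out of reach is approached as far as the arm can. A call is refused whole if a number of a shift passes 1 or a number of a turn 0.15, either way. A call with a gripper value outside its range is refused whole. The fingers move at their own pace and stop on an object; "force" is the grip in N (left out, the last holds). Time passes only in rows, so rows that do not move let the fingers close. It gives the time, the measured TCP pose, the force, the opening and the grip force at its end, in the units of the state.
- ctrl.get_obs(): the state, without advancing time (a new reading comes with each control period).
- ctrl.camera(name): name is "scene" or "side" or "wrist"; returns a dict with "color" (480x640x3 uint8, blue, green, red), "K" (3x3 intrinsics, pixels), "distortion" ([k1, k2, p1, p2, k3] as OpenCV has them; the pictures are not rectified), "pose" (4x4, takes a point from camera to world coordinates); the wrist camera has in their place "tool_from_camera" (4x4, takes a point from camera to tool coordinates, whose origin is the TCP and whose axes are the flange's). Camera axes: x right, y down, z forward; pixel columns grow to the right and rows downward; lengths in m; the calibration is good to about 2 mm. A picture is of the moment at which its call begins: read the wrist's pose just before it. There is no depth.
- ctrl.hand_in(): hands the job in; it is judged then, once.
Trained networks look in a picture, given as the dict that the camera call returned (one of the last four; its "shot" number tells which), for a name from the list of things; names that differ only in an ending like _2 or _b are one class to them, and where a whole thing is asked for, a point or a joint stands for the part that bears it (a point fixed in the world has none). Each returns a list of dicts, best first, with "conf" (0 to 1); they miss things now and then, are a little off and sometimes report something else, mostly with a low value. They report only what shows in the picture. A call takes as long as a camera call. They do not tell look-alikes from the thing itself.
- ctrl.cut_out(name, picture): "mask" (480x640 bool, what is visible of it) and "centre" ([row, column] in pixels, amid what is visible of it).
The state is a dict: "time_s": time; "qpos": joint angles; "joint_vel": joint speeds; "tau": joint torques, N m; "ee_pos": TCP position; "eef_rot": TCP orientation; "force": force on the tool from outside, world axes, zero at the start; "moment": the same for the moment, N m; "grip_width": finger opening in m; "grip_force": force on a finger pad.
Only numpy, scipy, OpenCV 4.12 (cv2) and the standard library are available. Lean on these libraries where they do the work, as an engineer would, in place of code of your own. Each camera call takes 0.05 s, during which the arm holds its last target. There are 200 camera calls.

### The job

The fan filter of the microscope's light-source unit is due for a change: press in the blue snap tab in front of the grey louvred filter lid until the lid springs free, then push the lid along its rails, away from the tab, until it has come right off the rails and lies flat and still on the unit's top, clear of the filter opening. Use only the fingertips: slide the lid, do not lift or carry it, and leave everything else where it stands.

Things in the scene. Friction and masses are not known exactly. Their poses are not given: they have to be found in the camera images.
- unit: the microscope's light-source unit: white box 300 mm (its x) by 240 mm (its y), fixed. Origin: centre of its underside; +x is the way the lid slides off, from the tab past the lid. Flat top deck 100 mm above the origin. Blue rims 6 mm tall edge the deck: far rim from x 142 mm, side rims from y +-114 mm. Two grey spring barrels 6 mm tall flank the tab at y +-31 to 43 mm, x -102 to -86 mm
- tab_top (a point): centre of the top face of the blue ribbed snap tab, a pad 34 mm (unit's x) by 36 mm (unit's y), at unit x -107 mm, y 0. The top stands 10 mm above the deck at rest and moves with the tab
- tab (a joint): how far the tab is pressed straight down, m: 0 at rest, 0.007 at its stop; springs back; needs up to 6 N. Its nose (unit x -74 to -69 mm, up to 5 mm above the deck) stands in the lid's slot and locks it. With the tab 5 mm down the lid is free and two sprung pins shove it about 14 mm along unit +x; the tab, let go, then rises behind the lid and does not catch it again
- lid: the grey louvred filter lid, loose, about 70 g. Flange 80 mm (its x) by 90 mm (its y), 4 mm thick; on it a dome 74 mm wide, its upright front face (towards the tab) at lid x -24 mm, rear at +38 mm, top 18 mm up. Origin: centre of the underside, which slides on the deck; axes as the unit's. Seated: unit x -40 mm, y 0. Clear of the rails when 80 mm further along; meets the far rim at 142 mm
- opening (a point): centre of the rectangular filter opening in the deck under the lid, at deck height: 54 mm (unit's x) by 60 mm (unit's y), yellow pleated filter inside
- rail_end (a point): centre line point at deck height where the two grey rails end (unit x 0). The rails run from there 82 mm back towards the tab, are 9 mm tall, 102 mm apart over their outer faces, and their lips overlap the lid's side flanges; beyond the point the deck is bare and flat up to the far rim
- oil: small amber immersion-oil bottle with a black cap, 28 mm across, 58 mm tall, standing on the unit's deck left of the rails (unit's +y side); a bystander. Origin at the centre of its underside
- coverslips: flat box of cover slips with a green top, 52 x 36 x 22 mm, lying on the unit's deck right of the rails (unit's -y side); a bystander. Origin at the centre of its underside
- slidebox: blue slide box with a white lid, 100 x 84 x 36 mm, on the bench; a bystander. Origin at the centre of its underside
- newfilter: spare filter in a cardboard frame with white pleats, 58 x 66 x 14 mm, lying on the bench; a bystander. Origin at the centre of its underside
- beaker: glass beaker, 68 mm across, 85 mm tall, on the bench; a bystander. Origin at the centre of its underside
- pot_a: white sample pot with a blue cap, 38 mm across, 62 mm tall, standing in the blue tray; a bystander. Origin at the centre of its underside
- pot_b: second white sample pot with a blue cap, same size, in the same tray; a bystander. Origin at the centre of its underside
There are look-alikes about, which are no part of the job. There is more than one size of the lid; the one meant has the size given above.

How it is judged:
By the outcome, as a careful person would: the job done as asked, in the order asked, and still so for the second after the job is handed in, with the robot touching nothing.
It also fails if it takes over 35 s, if anything falls off the work surface, if the arm or the gripper's body presses on something with over 40 N, if the wrist force passes 120 N, or if a joint passes its speed limit or range.

## Working session

There is one attempt and no reset: what is moved stays moved. The work goes in short steps, Python scripts to look and compute and a tool call to move; the robot and the scene stay as the last step left them, time stands still between calls to the robot, and variables do not carry over. Pictures are saved under pics/ and viewed, at most 10 in all, crops included, and the job is handed in when it is done.

Besides the shell and the picture viewer there is one more tool, called by a JSON object that holds its "method" and its "body", one argument or row to a line. move_arm: Moves the arm, as the interface text tells. Its arguments: {"type":"object","properties":{"increments":{"type":"array","items":{"type":"array","items":{"type":"number"}}},"force":{"type":"number"}},"required":["increments"]}

```bash
mkdir -p pics
python3 - <<'E'
from station import ctrl
import cv2,numpy as np
o=ctrl.get_obs();print(o['ee_pos'],o['eef_rot'],o['grip_width'])
a=ctrl.camera('scene');b=ctrl.camera('side')
cv2.imwrite('pics/a.png',a['color']);cv2.imwrite('pics/b.png',b['color'])
for p in(a,b):
  print(p['K'],p['distortion'],p['pose'])
  for n in('lid','tab','oil','coverslips','unit'):
    for d in ctrl.cut_out(n,p)[:3]: print(n,d['conf'],d['centre'],d['mask'].sum())
E
```

```text
[0.2007295  0.51178624 0.20488103] [-3.14041194e+00 -7.46262967e-05  2.76780417e+00] 0.09382748030672751
[[507.51453063   0.         318.61041572]
 [  0.         507.51453063 248.07090284]
 [  0.           0.           1.        ]] [-0.06871185  0.          0.          0.          0.        ] [[-0.6547842   0.62222981 -0.42905445  1.07480704]
 [ 0.75581173  0.53717102 -0.37442745  0.47575498]
 [-0.00250431 -0.56945356 -0.82201969  1.11733217]
 [ 0.          0.          0.          1.        ]]
lid 0.94 [218.8, 272.4] 476
lid 0.78 [245.8, 326.4] 984
lid 0.59 [322.9, 404.3] 692
tab 0.6 [228.0, 341.9] 198
tab 0.55 [374.6, 444.9] 360
oil 0.55 [276.6, 349.8] 211
unit 0.82 [275.1, 314.4] 11174
[[503.30018298   0.         330.86729836]
 [  0.         503.30018298 239.3332583 ]
 [  0.           0.           1.        ]] [-0.12900184  0.          0.          0.          0.        ] [[ 0.83977285 -0.24502704  0.48450315  0.02293856]
 [-0.54233773 -0.42051633  0.72734848 -0.78189433]
 [ 0.02552144 -0.87357185 -0.4860256   0.61840841]
 [ 0.          0.          0.          1.        ]]
lid 0.88 [328.9, 366.6] 795
lid 0.66 [231.7, 317.7] 779
lid 0.42 [234.6, 193.9] 430
tab 0.73 [239.1, 289.7] 238
tab 0.55 [238.3, 366.7] 443
tab 0.54 [206.0, 312.5] 230
oil 0.47 [203.6, 312.1] 196
coverslips 0.76 [234.8, 368.1] 430
unit 0.8 [253.1, 332.8] 11865
```

View pics/a.png

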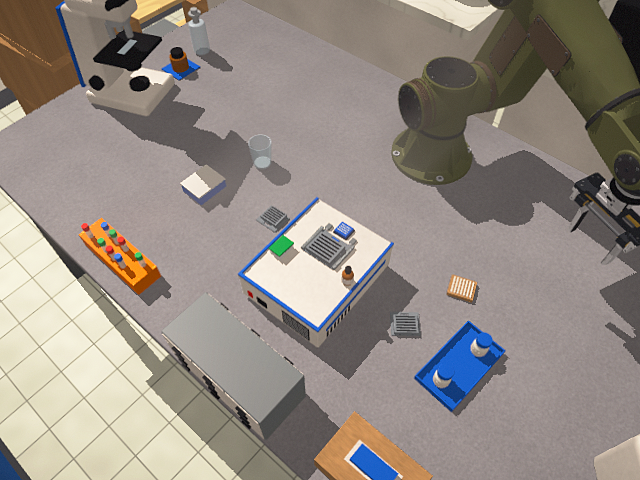

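View pics/b.png

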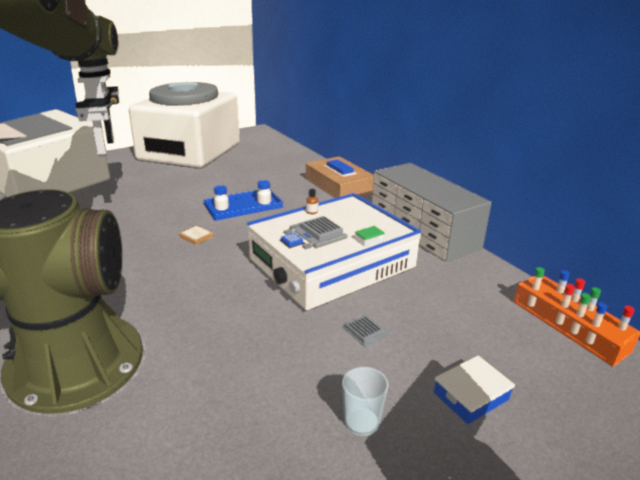

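The scene view shows the unit's rim corners near (col,row) (319,200), (393,243), (318,329) and (240,275). The tab is at (344,229) and the lid at (326,246). The side view shows the tab at (291,240) and the lid at (317,232). The two loose grilles on the bench are look-alikes.

```bash
cat > h.py <<'E'
import numpy as np,cv2
from scipy.spatial.transform import Rotation as R
def ray(p,uv,z,pose=None):
    pose=p['pose'] if pose is None else pose
    n=cv2.undistortPoints(np.array([[uv]],float),p['K'],np.array(p['distortion']))[0,0]
    d=pose[:3,:3]@[n[0],n[1],1];c=pose[:3,3]
    return c+d*(z-c[2])/d[2]
def proj(p,X,pose=None):
    pose=p['pose'] if pose is None else pose
    T=np.linalg.inv(pose)
    return cv2.projectPoints(np.array(X,float),cv2.Rodrigues(T[:3,:3])[0],T[:3,3],p['K'],np.array(p['distortion']))[0][:,0]
def wpose(p,o):
    T=np.eye(4);T[:3,:3]=R.from_euler('xyz',o['eef_rot']).as_matrix();T[:3,3]=o['ee_pos']
    return T@p['tool_from_camera']
E
python3 - <<'E'
from station import ctrl
from h import *
a=ctrl.camera('scene');b=ctrl.camera('side')
C=[ray(a,uv,.106) for uv in((319,200),(393,243),(318,329),(240,275))]
C=np.array(C);print(C.round(4),np.linalg.norm(C-np.roll(C,-1,0),axis=1))
c=C.mean(0);x=(C[2]+C[3]-C[0]-C[1])[:2];yaw=np.arctan2(x[1],x[0]);print(c,yaw)
t1=ray(a,(344.5,229),.108);t2=ray(b,(291,240),.108);l1=ray(a,(326.4,245.8),.112);l2=ray(b,(317.7,231.7),.112)
print('tab',t1,t2,'lid',l1,l2)
u=np.array([np.cos(yaw),np.sin(yaw)]);print('pred tab',c[:2]-.107*u,'lid',c[:2]-.035*u)
E
```

```text
[[ 0.4315 -0.0835  0.106 ]
 [ 0.4168  0.1428  0.106 ]
 [ 0.7105  0.155   0.106 ]
 [ 0.7253 -0.0741  0.106 ]] [0.226853   0.29400628 0.22959794 0.29396808]
[0.57103791 0.03505833 0.106     ] 0.036874075203827815
tab [0.46239104 0.02695368 0.108     ] [0.45864121 0.02125216 0.108     ] lid [0.53272087 0.02770947 0.112     ] [0.52165019 0.01809994 0.112     ]
pred tab [0.46411065 0.0311137 ] lid [0.5360617  0.03376803]
```

{"method": "move_arm", "body": {
  "increments": [
    [0,0,0,-0.6,0,0,-0.14],
    [0,0,0,-0.6,0,0,-0.14],
    [0,0,0,-0.6,0,0,-0.13],
    [0,-0.36,-0.7,0,0,0,0],
    [0,-0.36,-0.7,0,0,0,0],
    [0,-0.36,-0.7,0,0,0,0],
    [0,-0.36,-0.7,0,0,0,0],
    [0,-0.36,-0.7,0,0,0,0],
    [0,-0.36,-0.7,0,0,0,0],
    [0,-0.36,-0.7,0,0,0,0],
    [0,-0.36,-0.7,0,0,0,0],
    [0,-0.36,-0.7,0,0,0,0],
    [0,-0.36,-0.7,0,0,0,0],
    [0,-0.36,-0.7,0,0,0,0],
    [0,-0.36,-0.7,0,0,0,0],
    [0,-0.36,-0.7,0,0,0,0],
    [0,-0.36,-0.7,0,0,0,0],
    [0,0,0,0,0,0,0],
    [0,0,0,0,0,0,0]
  ]
}}

```text
time_s: 2.6
ee_pos: [0.4704, 0.0311, 0.2953]
eef_rot: [3.141, -0.0, -3.107]
force: [-0.1, 0.2, -1.0]
grip_width: 0.0008
grip_force: 0.0
```

Run:
```python
from station import ctrl
from h import *
o=ctrl.get_obs();p=ctrl.camera('wrist');cv2.imwrite('pics/w1.png',p['color'])
np.savez('w1.npz',K=p['K'],distortion=p['distortion'],P=wpose(p,o))
print(o['time_s'],o['ee_pos'],o['eef_rot'],o['force'],p['tool_from_camera'],wpose(p,o))
for n in('lid','tab'):
    for d in ctrl.cut_out(n,p)[:3]:
        v=d['centre'];print(n,d['conf'],v,d['mask'].sum(),ray(p,(v[1],v[0]),.11,wpose(p,o)))
```

```text
2.6 [0.47038631 0.03109536 0.29525857] [ 3.14140727e+00 -4.92647251e-04 -3.10697922e+00] [-0.11129077  0.21768133 -1.01931419] [[ 3.68234488e-04 -9.67759430e-01 -2.51876062e-01  7.32591174e-02]
 [ 9.99999928e-01  3.80673793e-04 -6.59814522e-07 -1.07886234e-03]
 [ 9.65211579e-05 -2.51876044e-01  9.67759500e-01 -1.78995457e-01]
 [ 0.00000000e+00  0.00000000e+00  0.00000000e+00  1.00000000e+00]] [[-3.49744903e-02  9.67292093e-01  2.51242498e-01  3.97297700e-01]
 [ 9.99388201e-01  3.38288591e-02  8.87869319e-03  2.74517936e-02]
 [ 8.90426675e-05  2.51399316e-01 -9.67883452e-01  4.74289898e-01]
 [ 0.00000000e+00  0.00000000e+00  0.00000000e+00  1.00000000e+00]]
lid 0.97 [252.8, 495.3] 2327 [0.49957955 0.21734148 0.11      ]
lid 0.78 [220.4, 156.7] 2397 [ 0.47680987 -0.14187184  0.11      ]
lid 0.73 [261.5, 312.3] 3594 [0.51595528 0.02191273 0.11      ]
tab 0.81 [212.3, 319.2] 1249 [0.46256965 0.0274911  0.11      ]
```

View pics/w1.png

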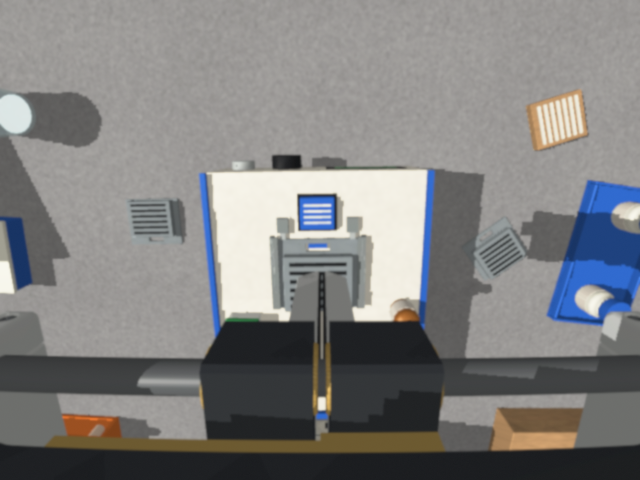

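The wrist view shows the tab at about (317,212), the nose in the lid's slot at (318,246), and the barrels at (283,226) and (354,225). The side rims run from (204,173) to (218,330) on the left and from (431,170) to (422,320) on the right.

Run:
```python
from h import *
p=dict(np.load('w1.npz'))
f=lambda u,v,z:ray(p,(u,v),z,p['P'])[:2].round(4)
L=[f(204,173,.106),f(218,330,.106)];Rr=[f(431,170,.106),f(422,320,.106)]
for a,b in(L,Rr):print(a,b,np.arctan2(*(b-a)[::-1]))
print('tab corners',[f(u,v,.11) for u,v in((297.5,194.5),(337,194.5),(337.5,231),(297,231))],'c',f(317.3,212.5,.11))
print('nose',f(318,246,.105),'barrels',f(283,226,.106),f(354,225.5,.106))
print('rails',f(276,307,.109),f(274,237,.109),f(367,307,.109),f(363,237,.109))
```

```text
[ 0.4267 -0.0911] [ 0.6033 -0.0836] 0.04244335143737777
[0.4157 0.1395] [0.5826 0.148 ] 0.050884736410210775
tab corners [array([0.445 , 0.0048]), array([0.4436, 0.045 ]), array([0.4817, 0.0472]), array([0.4831, 0.005 ])] c [0.4628 0.0255]
nose [0.5    0.0274] barrels [ 0.4792 -0.0101] [0.476  0.0645]
rails [ 0.5707 -0.0168] [ 0.4907 -0.0191] [0.5671 0.084 ] [0.4874 0.0744]
```

{"method": "move_arm", "body": {
  "increments": [
    [0,0.15,-0.1,0.5,0,0,-0.01],
    [0,0,0,0.6,0,0,0],
    [0,0,0,0.6,0,0,0],
    [0,0,0,0.6,0,0,0],
    [0,0,0,0.5,0,0,0],
    [0,0,0,0.4,0,0,0],
    [0,0,0,0.26,0,0,0],
    [0,0,0,0,0,0,0],
    [0,0,0,0,0,0,0]
  ]
}}

```text
time_s: 3.65
ee_pos: [0.4632, 0.0268, 0.1231]
eef_rot: [-3.142, 0.001, -3.094]
force: [0.4, -0.0, 0.7]
grip_width: 0.0003
grip_force: 0.0
```

{"method": "move_arm", "body": {
  "increments": [
    [0,0,0,0.08,0,0,0],
    [0,0,0,0.04,0,0,0],
    [0,0,0,0.04,0,0,0],
    [0,0,0,0.04,0,0,0],
    [0,0,0,0.02,0,0,0],
    [0,0,0,0,0,0,0]
  ]
}}

```text
time_s: 4.25
ee_pos: [0.463, 0.0262, 0.1113]
eef_rot: [3.142, -0.0, -3.095]
force: [-0.2, -0.7, -0.1]
grip_width: 0.0004
grip_force: 0.0
```

{"method": "move_arm", "body": {
  "increments": [
    [0,0,0,0.04,0,0,0],
    [0,0,0,0.04,0,0,0],
    [0,0,0,0.04,0,0,0],
    [0,0,0,0,0,0,0]
  ]
}}

```text
time_s: 4.65
ee_pos: [0.4632, 0.0262, 0.1053]
eef_rot: [-3.142, 0.0, -3.095]
force: [0.6, 0.3, 2.4]
grip_width: 0.0002
grip_force: 0.9
```

Run:
```python
from station import ctrl
o=ctrl.get_obs();print(o['ee_pos'],o['force'])
```

```text
[0.46316358 0.02618882 0.1053177 ] [0.61614231 0.27740332 2.41437825]
```

{"method": "move_arm", "body": {
  "increments": [
    [0,0,0,0.015,0,0,0],
    [0,0,0,0,0,0,0]
  ]
}}

```text
time_s: 4.85
ee_pos: [0.4632, 0.0262, 0.1047]
eef_rot: [-3.142, 0.0, -3.095]
force: [-0.0, -0.5, 3.0]
grip_width: 0.0006
grip_force: 1.4
```

{"method": "move_arm", "body": {
  "increments": [
    [0,0,0,0.02,0,0,0],
    [0,0,0,0,0,0,0]
  ]
}}

```text
time_s: 5.05
ee_pos: [0.4632, 0.0262, 0.1037]
eef_rot: [-3.142, 0.0, -3.095]
force: [0.3, -1.0, 2.9]
grip_width: 0.0004
grip_force: 1.6
```

Run:
```python
from station import ctrl
from h import *
o=ctrl.get_obs();p=ctrl.camera('wrist');cv2.imwrite('pics/w2.png',p['color']);np.savez('w2.npz',K=p['K'],distortion=p['distortion'],P=wpose(p,o))
b=ctrl.camera('side');cv2.imwrite('pics/b2.png',cv2.resize(b['color'][190:290,240:430],None,fx=4,fy=4))
```

```text
(no output)
```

View pics/b2.png

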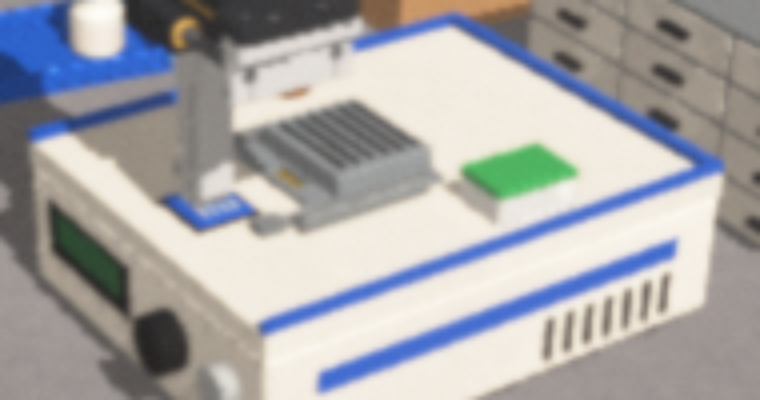

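View pics/w2.png

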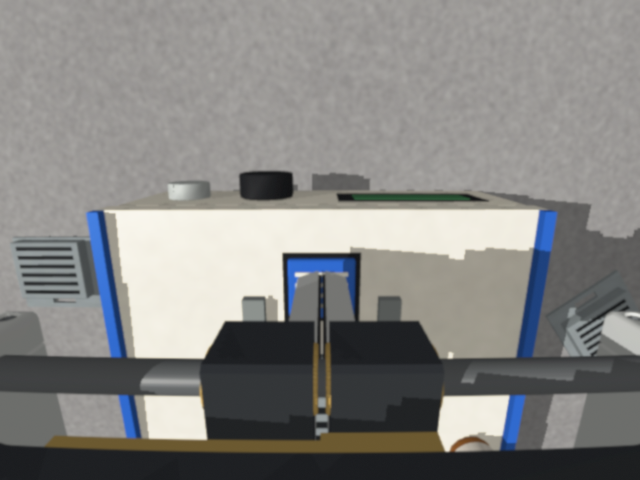

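The side crop shows a gap between the tab and the lid, with the yellow filter visible through the slot at about (290,178), so the lid appears to have sprung. I'll raise the tool and check.

{"method": "move_arm", "body": {
  "increments": [
    [0,0,0,-0.1,0,0,0],
    [0,0,0,-0.4,0,0,0],
    [0,0,0,-0.7,0,0,0],
    [0.36,0,0,-0.7,0,0,0],
    [0.36,0,0,-0.7,0,0,0],
    [0.36,0,0,-0.5,0,0,0],
    [0.36,0,0,0,0,0,0],
    [0.36,0,0,0,0,0,0]
  ]
}}

```text
time_s: 5.95
ee_pos: [0.4629, 0.0262, 0.2585]
eef_rot: [3.142, -0.0, -3.095]
force: [-0.7, -0.4, -0.5]
grip_width: 0.0328
grip_force: 0.0
```

Run:
```python
from station import ctrl
from h import *
o=ctrl.get_obs();p=ctrl.camera('wrist');cv2.imwrite('pics/w3.png',p['color']);np.savez('w3.npz',K=p['K'],distortion=p['distortion'],P=wpose(p,o))
print(o['ee_pos'],o['grip_width'])
```

```text
[0.46286699 0.02621804 0.25845138] 0.03276349551742788
```

View pics/w3.png

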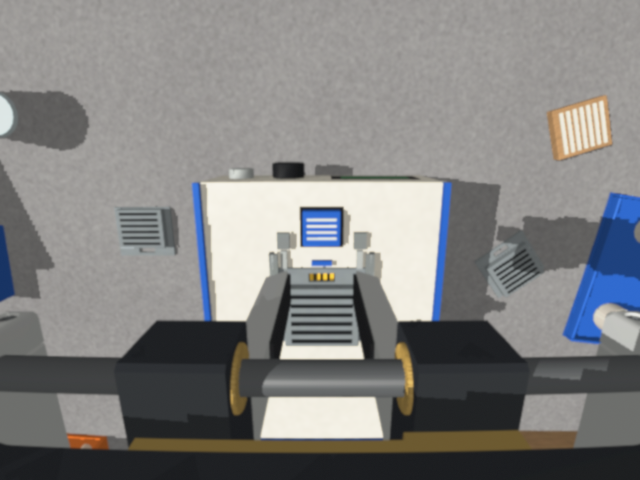

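The lid has sprung: its flange front is at row ~268, the filter shows through the slot at (321,277), and the nose at (321,263) stands behind it.

Run:
```python
from h import *
p=dict(np.load('w3.npz'))
f=lambda u,v,z:ray(p,(u,v),z,p['P'])[:2].round(4)
print('tab',f(321.5,227,.11),'nose',f(321.5,263,.105),'flange front',f(321.5,268.5,.104),'dome front top',f(321.5,284,.118),'dome rear top',f(321.5,344,.118))
```

```text
tab [0.4623 0.0252] nose [0.4993 0.0269] flange front [0.5053 0.0272] dome front top [0.516  0.0277] dome rear top [0.5801 0.0307]
```

{"method": "move_arm", "body": {
  "increments": [
    [0.36,-0.4,-0.02,0.3,0,0,0],
    [0.36,-0.4,0,0.6,0,0,0],
    [0.36,0,0,0.6,0,0,0],
    [0.36,0,0,0.6,0,0,0],
    [0.36,0,0,0.4,0,0,0],
    [0.36,0,0,0.3,0,0,0],
    [0.36,0,0,0.17,0,0,0],
    [0.36,0,0,0,0,0,0],
    [0.36,0,0,0,0,0,0]
  ]
}}

```text
time_s: 6.9
ee_pos: [0.5031, 0.027, 0.1104]
eef_rot: [3.142, -0.0, -3.095]
force: [1.0, -0.4, 0.2]
grip_width: 0.0337
grip_force: 0.0
```

{"method": "move_arm", "body": {
  "increments": [
    [0.36,-0.06,0,0,0,0,0],
    [0.36,-0.06,0,0,0,0,0],
    [0.36,-0.06,0,0,0,0,0],
    [0.36,-0.1,0,0,0,0,0],
    [0.36,-0.1,0,0,0,0,0],
    [0.36,-0.1,0,0,0,0,0],
    [0.36,0,0,0,0,0,0]
  ]
}}

```text
time_s: 7.6
ee_pos: [0.5276, 0.0282, 0.1101]
eef_rot: [-3.142, 0.0, -3.095]
force: [-0.2, 0.3, 0.4]
grip_width: 0.0338
grip_force: 0.0
```

Low forces and no jamming, so I'll continue the push, about 78 mm more.

{"method": "move_arm", "body": {
  "increments": [
    [0.36,-0.1,0,0,0,0,0],
    [0.36,-0.12,0,0,0,0,0],
    [0.36,-0.12,0,0,0,0,0],
    [0.36,-0.12,0,0,0,0,0],
    [0.36,-0.12,0,0,0,0,0],
    [0.36,-0.12,0,0,0,0,0],
    [0.36,-0.12,0,0,0,0,0],
    [0.36,-0.12,0,0,0,0,0],
    [0.36,-0.12,0,0,0,0,0],
    [0.36,-0.12,0,0,0,0,0],
    [0.36,-0.1,0,0,0,0,0],
    [0.36,-0.08,0,0,0,0,0],
    [0.36,-0.08,0,0,0,0,0],
    [0.36,-0.06,0,0,0,0,0],
    [0.36,-0.04,0,0,0,0,0],
    [0.36,-0.02,0,0,0,0,0],
    [0.36,0,0,0,0,0,0],
    [0.36,0,0,0,0,0,0]
  ]
}}

```text
time_s: 9.4
ee_pos: [0.605, 0.0317, 0.1102]
eef_rot: [3.142, 0.0, -3.095]
force: [0.5, 0.8, -0.2]
grip_width: 0.0337
grip_force: 0.0
```

{"method": "move_arm", "body": {
  "increments": [
    [0.36,0.1,0,0,0,0,0],
    [0.36,0.2,0,0,0,0,0],
    [0.36,0,0,-0.4,0,0,0],
    [0.36,0,0,-0.7,0,0,0],
    [0.36,0.5,0,-0.7,0,0,0],
    [0.36,0.7,0,-0.7,0,0,0],
    [0.36,0.7,0,-0.7,0,0,0],
    [0.36,0.7,0,0,0,0,0],
    [0.36,0,0,0,0,0,0],
    [0.36,0,0,0,0,0,0]
  ]
}}

```text
time_s: 10.4
ee_pos: [0.4599, 0.025, 0.2707]
eef_rot: [-3.141, 0.001, -3.095]
force: [-0.4, 0.3, -0.8]
grip_width: 0.034
grip_force: 0.0
```

Run:
```python
from station import ctrl
from h import *
a=ctrl.camera('scene');b=ctrl.camera('side')
A=cv2.resize(a['color'][190:340,230:400],(680,600));B=cv2.resize(b['color'][180:300,240:430],None,fx=4,fy=4)
cv2.imwrite('pics/a4.png',A);cv2.imwrite('pics/b4.png',B)
```

```text
(no output)
```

View pics/a4.png

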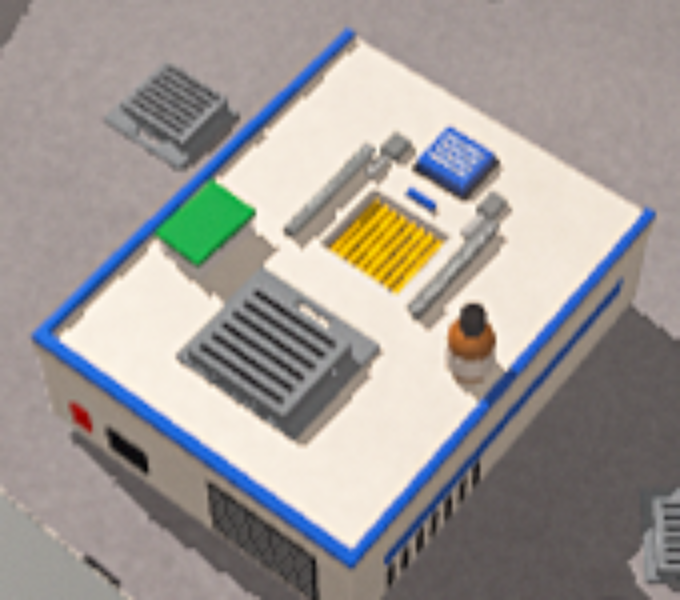

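View pics/b4.png

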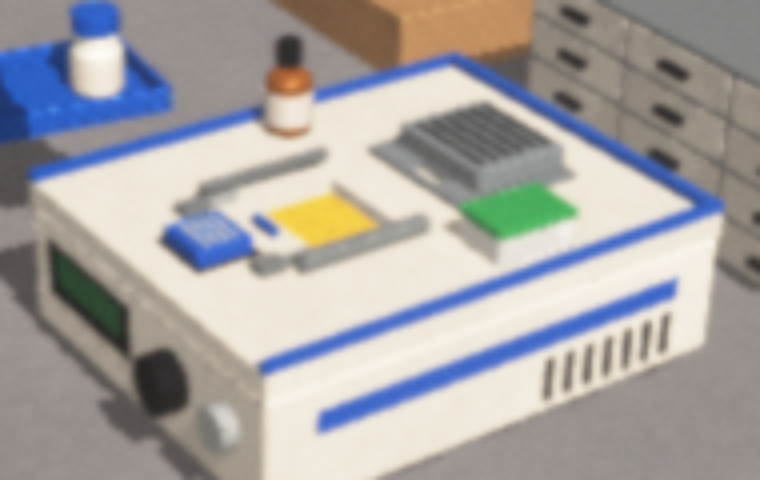

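Both crops show the lid lying flat beyond the rail ends: centre (280,355) in the scene crop, with the opening exposed at (390,245). It is short of the far rim, and the bottle and coverslips box have not moved.

```bash
python3 -c "
from station import ctrl
print(ctrl.hand_in())"
```

```text
the job is handed in; nothing more can be done
None
```

The job is handed in: I pressed the tab, the lid sprang free, and I slid it off its rails to lie flat on the deck clear of the opening, with the bottle and cover-slip box undisturbed, in about 10.5 s.

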